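# Scan the tall exhibit box

### The job

Log the tallest of the three labelled cardboard boxes: pick up the hand scanner, aim it at the middle of the barcode label on that box's top from about a hand's breadth away, with the scan line running across the bars, and hold it still there for a second or two. Then set the scanner back down on its rubber mat, resting on its feet (lower it, do not drop it), and let go. Leave the three boxes where they stand.

Things in the scene. Friction and masses are not known exactly. Their poses are not given: they have to be found in the camera images.
- scanner: Off-white hand-held barcode scanner, loose, 0.13 to 0.22 kg, about 185 mm long: a handle and at its front a wide head bent downward. It rests on two rubber feet (under head and tail). Origin: on its underside; x runs forward from tail to head, y left, z up when it rests. The head is 64 mm wide, its top 70 mm above the underside. The centre of mass lies within 15 mm of the origin in x.
- scanner_grip (a point): Point to grip the scanner: middle of the handle's section, 46 mm above the underside, straight above the body's origin; axes as the scanner body. The handle is 34 mm wide (y) with flat upright sides, 28 mm thick, rises towards the head at about 0.33 rad and runs from 90 mm behind this point to 45 mm ahead of it, where the head begins.
- scanner_window (a point): Centre of the scanner's window, 75 mm ahead of the body's origin, 9.5 mm above the underside. x axis: where the scanner looks (beam), 60 degrees below the body's x, so forward and down. y axis: direction of its scan line. It reads a label centre 30 to 160 mm ahead, within 20 mm of the beam's axis, beam within 50 degrees of the label's normal, scan line within 20 degrees of across the bars, held still.
- tall_label (a point): Centre of the barcode label on top of the tallest box, the one to scan. The box is loose, plain cardboard, 120 x 120 mm and 140 mm tall, 0.55 to 1.1 kg; the label is white, 64 mm (x) by 90 mm (y), flat, centred on the top. The black bars run along x; y runs across the bars; z is up.
- square_label (a point): Centre of the like label on top of the middle box (150 x 120 mm, 80 mm tall, loose); the label lies 30 mm towards +x from the middle of the top. Not the one to scan; leave it in place.
- flat_label (a point): Centre of the like label on top of the long flat box (210 mm along x, 95 mm along y, 50 mm tall, loose); the label lies 50 mm towards -x from the middle of the top. Not the one to scan; leave it in place.
- mat: Black rubber desk mat, fixed, 230 mm (x) by 140 mm (y), 3 mm thick; origin at the centre of its underside. The scanner starts on it, head towards about +x of the mat.
There are look-alikes about, which are no part of the job. What is shaped like the scanner but orange or pink is not meant. Leave any orange look-alike of the part that bears tall_label alone.

How it is judged:
By the outcome, as a careful person would: the job done as asked, in the order asked, and still so for the second after the job is handed in, with the robot touching nothing.
It also fails if it takes over 53 s, if anything falls off the work surface, if the arm or the gripper's body presses on something with over 40 N, if the wrist force passes 120 N, or if a joint passes its speed limit or range.

### The arm

A 6-joint arm with a two-finger parallel gripper is mounted at the origin on the work surface. World frame = base frame: x ahead of the robot, y to its left, z up, the work surface at z = 0. Lengths are in m, angles in rad, forces in N, time in s.
With the tool pointing down it reaches from about 0.25 to 0.8 m from the base axis. Payload 8.5 kg.
Tool frame: the origin (TCP) lies at the very end of the fingers, on their centre line; the grasp point (between the pads) lies behind it (manip.grip_depth is the z of the grasp point in the tool frame, in m); z points along the fingers, y is the line along which they close (so a half turn about z gives the same grasp; the last joint's range is limited). The gripper opens to 85 mm and grips with 20 to 120 N. Pads are 22 mm wide; open, the fingers measure 114 mm over their backs; the gripper's body (76 mm by 85 mm) begins 54 mm behind the grasp point. The pads swing forward as they close: fully open they stand 13 mm farther back than shut.
Start: joints at [1.154, 0.238, -0.013, 1.319, 0, 1.571], TCP at [0.213, 0.48, 0.231] pointing down, gripper open.
Joint ranges: [-2.66, 2.66], [-1.03, 1.9], [-1.14, 1.46], [-1.82, 2.27], [-1.45, 1.34], [-3.14, 3.14]. Speed limits (rad/s): [2.22, 2.22, 2.79, 3.14, 3.14, 3.14].

### API

Orientations are given as a unit quaternion [w, x, y, z].
In Python, from cell import manip gives the robot as it stands.
- The arm moves only by the shell command python3 -m jog 'ROWS' [FORCE]. ROWS is JSON, a list of rows, each an object of numbers: "grip": the opening, from 0 (shut) to 1 (fully open); "x", "y", "z": the shift along the tool's x, y, z in m; "twist": the turn about the tool's z in degrees. A call has 1 to 8 rows; each row shifts and turns the commanded pose from where the row before left it, along the tool's axes as they then stand; what a row does not reach is not made up. A row lasts 1/12 s, in which the tool goes at most 41.7 mm and 7.16 degrees, less where a joint would pass 70% of its speed; a pose out of reach is approached as far as the arm can. A call is refused whole if a number of a shift passes 0.0417 or a number of a turn 7.16, either way. A call with a gripper value outside its range is refused whole. The fingers move at their own pace and stop on an object; FORCE is the grip in N (left out, the last holds). Time passes only in rows, so rows that do not move let the fingers close. It gives the time, the measured TCP pose, the force, the opening and the grip force at its end, in the units of the state.
- manip.observe(): the state, without advancing time (a new reading comes with each control period).
- manip.camera(name): name is "scene" or "side" or "wrist"; returns (picture, depth): 480x640x3 uint8, blue, green, red; 480x640 float32, m along the optical axis (not along the pixel's ray), 0 where there is no reading.
- manip.camera_model(name): a dict with "camera_matrix" (3x3 intrinsics, pixels), "R" (3x3) and "t" (3): a world point X has camera coordinates R X + t; the wrist camera has in their place "mount" (4x4, takes a point from camera to tool coordinates, whose origin is the TCP and whose axes are the flange's). Camera axes: x right, y down, z forward; pixel columns grow to the right and rows downward; lengths in m; the calibration is good to about 2 mm. The wrist camera is an equidistant fisheye: a pixel r from the principal point sees the ray r / f radians off the axis. A picture is of the moment at which its call begins: read the wrist's pose just before it. camera_model takes no time and is no camera call.
- manip.job_done(): hands the job in; it is judged then, once.
The state is a dict: "t": time; "joints": joint angles; "qvel": joint speeds; "joint_torque": joint torques, N m; "position": TCP position; "tcp_rot": TCP orientation; "force": force on the tool from outside, world axes, zero at the start; "torque": the same for the moment, N m; "finger_gap": opening from 0.0 (shut) to 1.0 (fully open); "finger_force": force on a finger pad.
Only numpy, scipy, OpenCV 4.12 (cv2) and the standard library are available. Lean on these libraries where they do the work, as an engineer would, in place of code of your own. Each camera call takes 0.05 s, during which the arm holds its last target. There are 200 camera calls.

## Working session

There is one attempt and no reset: what is moved stays moved. The work goes in short steps, Python scripts to look and compute and a shell command to move; the robot and the scene stay as the last step left them, time stands still between calls to the robot, and variables do not carry over. Pictures are saved under pics/ and viewed, at most 10 in all, crops included, and the job is handed in when it is done.

```bash
mkdir -p pics; ls
python3 - <<'E'
from cell import manip
import cv2,numpy as np
print(manip.observe(), manip.grip_depth)
for n in("scene","side"):
    p,d=manip.camera(n); cv2.imwrite(f"pics/{n}0.png",p); np.save(f"pics/{n}0.npy",d)
    print(manip.camera_model(n))
print(manip.camera_model("wrist"))
E
```

```text
pics
{'t': 0.0, 'joints': array([ 1.15400722e+00,  2.38762027e-01, -1.42449462e-02,  1.31920140e+00,
       -2.42020009e-05,  1.57079920e+00]), 'qvel': array([ 0.00034734, -0.00022905, -0.00039106,  0.00067091,  0.00023242,
        0.00025156]), 'joint_torque': array([ 1.63681969e-03, -5.38775969e+01,  3.46443272e+01,  1.82538643e-02,
        1.86304442e-05, -1.37920506e-05]), 'position': array([0.21237377, 0.4796765 , 0.23069109]), 'tcp_rot': array([-1.34228472e-04,  2.06890799e-01,  9.78363786e-01, -6.93251188e-04]), 'force': array([ 0.06079453, -0.29073195, -0.25426944]), 'torque': array([ 0.03277219,  0.01488294, -0.00571779]), 'finger_force': 0.0, 'finger_gap': 1.0008075237629874} -0.0187
{'camera_matrix': array([[513.83102695,   0.        , 318.40501165],
       [  0.        , 513.83102695, 239.20160148],
       [  0.        ,   0.        ,   1.        ]]), 'R': array([[-0.46088888,  0.88728246,  0.01764298],
       [ 0.47898471,  0.26544096, -0.8367286 ],
       [-0.74709778, -0.37718819, -0.54733352]]), 't': array([ 0.22169275, -0.12099219,  1.74077975])}
{'camera_matrix': ar
[... 180 characters left out ...]
0.63740103,  0.01312928],
       [-0.44971691, -0.557935  , -0.69746917],
       [ 0.45189285,  0.53144   , -0.71649451]]), 't': array([-0.31528153,  0.2491199 ,  1.32774817])}
{'camera_matrix': array([[371.64829954,   0.        , 321.64347654],
       [  0.        , 371.64829954, 239.96915411],
       [  0.        ,   0.        ,   1.        ]]), 'mount': array([[-2.81795094e-04, -9.48606344e-01, -3.16458408e-01,
         7.95433778e-02],
       [ 9.99999560e-01,  1.57776353e-05, -9.37759047e-04,
         8.55414974e-05],
       [ 8.94557146e-04, -3.16458533e-01,  9.48605923e-01,
        -1.42517136e-01],
       [ 0.00000000e+00,  0.00000000e+00,  0.00000000e+00,
         1.00000000e+00]])}
```

View pics/scene0.png

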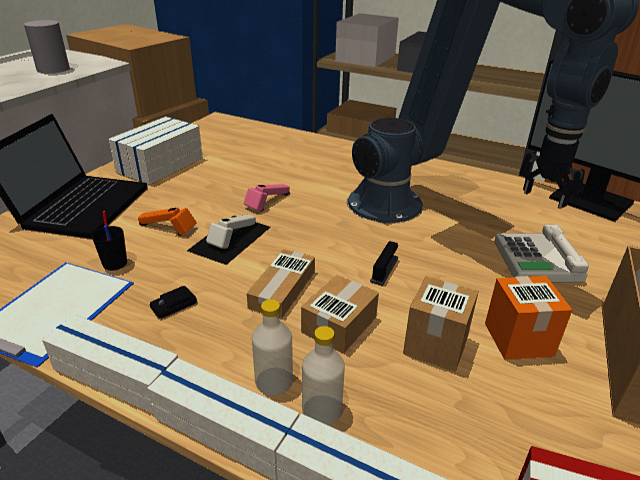

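View pics/side0.png

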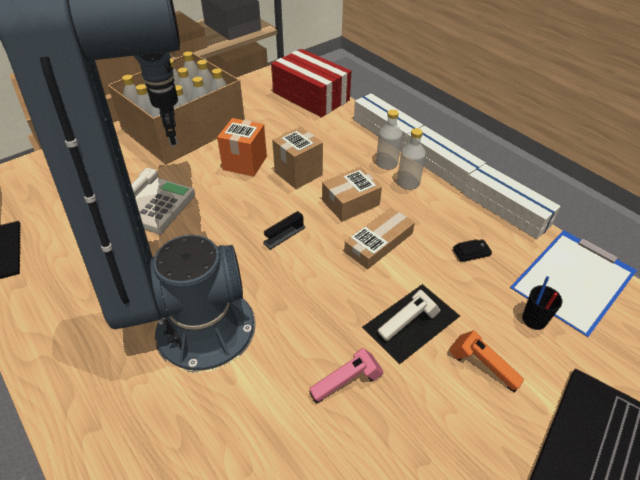

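The scene view shows the white scanner on its black mat at about (230,240), the tall brown box's label at (446,298), and an orange decoy box at (535,292). In the side view these are at (405,318), (298,140) and (240,130).

```bash
cat > h.py <<'E'
import numpy as np,cv2
from cell import manip
def load(n,tag): return cv2.imread(f"pics/{n}{tag}.png"),np.load(f"pics/{n}{tag}.npy")
def ray(n,px,z):
    m=manip.camera_model(n);R,t,K=m["R"],m["t"],m["camera_matrix"]
    px=np.atleast_2d(px).astype(float)
    d=np.c_[px,np.ones(len(px))]@np.linalg.inv(K).T@R
    o=-R.T@t
    return o+d*((z-o[2])/d[:,2])[:,None]
def cloud(n,d):
    m=manip.camera_model(n);R,t,K=m["R"],m["t"],m["camera_matrix"]
    v,u=np.mgrid[:480,:640]
    p=np.stack([u,v,np.ones_like(u)],-1)@np.linalg.inv(K).T*d[...,None]
    return (p-t)@R
def quad(mask):
    c=max(cv2.findContours(mask.astype(np.uint8),cv2.RETR_EXTERNAL,cv2.CHAIN_APPROX_NONE)[0],key=cv2.contourArea)
    return c[:,0],cv2.convexHull(c)[:,0]
def rect(P):
    (c,s,a)=cv2.minAreaRect((P[:,:2]*1000).astype(np.float32)); return np.round(c,1),np.round(s,1),round(a,1)
E
python3 - <<'E'
from h import *
lab={"scene":{"tall":(446,298),"mat":(230,240),"sq":(335,303),"flat":(290,264)},"side":{"tall":(298,140),"mat":(410,318),"sq":(358,181),"flat":(369,239)}}
for n in lab:
    im,d=load(n,0);C=cloud(n,d);hsv=cv2.cvtColor(im,cv2.COLOR_BGR2HSV)
    for k,z in(("tall",.14),("sq",.08),("flat",.05)):
        u,v=lab[n][k];m=np.zeros((480,640),bool);w=32
        sl=(slice(v-w,v+w),slice(u-w,u+w))
        m[sl]=(hsv[sl][...,1]<50)&(abs(C[sl][...,2]-z)<.012)
        m=cv2.morphologyEx(m.astype(np.uint8),cv2.MORPH_CLOSE,np.ones((7,7)))
        c,h=quad(m);P=ray(n,h,z);print(n,k,rect(P), "depth z",np.median(C[m>0][:,2]).round(3))
    u,v=lab[n]["mat"];m=np.zeros((480,640),bool);w=60
    sl=(slice(v-w,v+w),slice(u-w,u+w));m[sl]=(im[sl].max(-1)<60)&(abs(C[sl][...,2])<.012)
    mm=cv2.morphologyEx(m.astype(np.uint8),cv2.MORPH_CLOSE,np.ones((3,3)))
    c,h=quad(mm);print(n,"mat",rect(ray(n,h,.003)))
    m=np.zeros((480,640),bool);m[sl]=(C[sl][...,2]>.012)&(C[sl][...,2]<.09)&(hsv[sl][...,1]<60)&(hsv[sl][...,2]>90)
    nl,L,S,_=cv2.connectedComponentsWithStats(m.astype(np.uint8));i=1+S[1:,4].argmax()
    P=C[L==i];np.save(f"pics/{n}_scan.npy",P);print(n,"scanner",len(P),rect(P),"z",P[:,2].min(),P[:,2].max())
    # top surface slices
    for a in np.arange(.02,.085,.01):
        q=P[abs(P[:,2]-a)<.005]; print(a,len(q),q.mean(0).round(4) if len(q) else'')
E
```

```text
scene tall (array([577.9, 349.3]), array([137.3,  90.7]), 1.3) depth z 0.141
scene sq (array([618.4, 122.9]), array([ 89.8, 162.5]), 82.1) depth z 0.081
scene flat (array([558.1, -65.9]), array([204.2,  89.7]), 5.3) depth z 0.051
scene mat (array([ 429.6, -324.8]), array([138.3, 228.4]), 89.2)
scene scanner 564 (array([ 417.9, -322.5]), array([ 63.7, 181.7]), 87.3) z 0.01974567329004125 0.07973686895135845
0.02 15 [ 0.5028 -0.3241  0.0233]
0.03 84 [ 0.4796 -0.3232  0.0302]
0.039999999999999994 100 [ 0.4586 -0.3205  0.0402]
0.049999999999999996 109 [ 0.4572 -0.3203  0.0504]
0.06 116 [ 0.4585 -0.3206  0.06  ]
0.06999999999999999 127 [ 0.4665 -0.3214  0.0689]
0.07999999999999999 13 [ 0.4576 -0.3207  0.0769]
side tall (array([567.4, 347.6]), array([110.5, 100.3]), 51.5) depth z 0.14
side sq (array([607.5, 125.2]), array([ 89.6, 156.8]), 82.5) depth z 0.08
side flat (array([555.5, -65.7]), array([216.,  89.]), 4.5) depth z 0.05
side mat (array([ 429. , -327.5]), array([135.8, 224.7]), 89.7)
side scanner 1053 (array([ 413. , -323.4]), array([ 66.7, 180.8]), 86.4) z 0.012113995957475915 0.08190832993209544
0.02 37 [ 0.3785 -0.3355  0.0217]
0.03 110 [ 0.3672 -0.329   0.031 ]
0.039999999999999994 200 [ 0.37   -0.3253  0.04  ]
0.049999999999999996 215 [ 0.3981 -0.3274  0.05  ]
0.06 252 [ 0.4309 -0.3277  0.0605]
0.06999999999999999 220 [ 0.4552 -0.3284  0.0686]
0.07999999999999999 16 [ 0.4503 -0.3251  0.0769]
```

Run:
```python
from h import *
A=[]
for n in("scene","side"):
    im,d=load(n,0);C=cloud(n,d)
    hs=cv2.cvtColor(im,cv2.COLOR_BGR2HSV)
    s=(abs(C[...,2]-.14)<.006)&(C[...,0]>.48)&(C[...,0]<.66)&(C[...,1]>.26)&(C[...,1]<.43)
    s=cv2.morphologyEx(s.astype(np.uint8),cv2.MORPH_OPEN,np.ones((3,3)));c,h=quad(s)
    print(n,"boxtop",rect(ray(n,h,.14)))
    ys=C[s>0]; dark=(s>0)&(im.max(-1)<70)
    q,h=quad(cv2.morphologyEx(dark.astype(np.uint8),cv2.MORPH_CLOSE,np.ones((5,5))));print(" bars",rect(ray(n,h,.14)))
    A.append(np.load(f"pics/{n}_scan.npy"))
P=np.vstack(A)
for x in np.arange(.32,.52,.015):
    o=[]
    for Q in A:
        q=Q[abs(Q[:,0]-x)<.0075]
        if len(q)>3:o+=[np.percentile(q[:,1],[2,98]).round(3),q[:,2].max().round(3)]
    print(round(x,3),*o)
```

```text
scene boxtop (array([573.4, 350.3]), array([128.5, 120.5]), 1.9)
 bars (array([567.3, 350.1]), array([44.5, 75.3]), 1.2)
side boxtop (array([567.2, 345.4]), array([126.1, 124.5]), 1.6)
 bars (array([571.8, 346.8]), array([ 6.5, 25. ]), 81.1)
0.32 [-0.331 -0.307] 0.038
0.335 [-0.322 -0.301] 0.036 [-0.333 -0.301] 0.04
0.35 [-0.326 -0.301] 0.042 [-0.334 -0.302] 0.048
0.365 [-0.327 -0.302] 0.049 [-0.337 -0.304] 0.051
0.38 [-0.326 -0.302] 0.053 [-0.337 -0.304] 0.056
0.395 [-0.331 -0.303] 0.059 [-0.337 -0.305] 0.062
0.41 [-0.331 -0.305] 0.063 [-0.339 -0.307] 0.066
0.425 [-0.327 -0.306] 0.068 [-0.34  -0.308] 0.072
0.44 [-0.319 -0.306] 0.075 [-0.341 -0.309] 0.077
0.455 [-0.338 -0.296] 0.08 [-0.357 -0.297] 0.082
0.47 [-0.354 -0.294] 0.071 [-0.359 -0.297] 0.074
0.485 [-0.355 -0.295] 0.074 [-0.361 -0.3  ] 0.07
0.5 [-0.355 -0.296] 0.055 [-0.36  -0.354] 0.036
0.515
```

```bash
python3 -m jog '[{"grip":1,"x":-0.04,"y":-0.01,"twist":-7},{"x":-0.04,"y":-0.02,"twist":-7},{"x":-0.035,"y":-0.02,"twist":-7},{"x":-0.035,"y":-0.02},{"x":-0.03,"y":-0.03},{"y":-0.041},{"y":-0.041},{"y":-0.041}]' 60
```

```text
schema error: expected keys grip, x, y, z, twist
```

```bash
python3 -m jog '[{"grip":1,"x":-0.03,"y":-0.02,"z":0,"twist":-6.8},{"grip":1,"x":-0.03,"y":-0.02,"z":0,"twist":-6.8},{"grip":1,"x":-0.03,"y":-0.02,"z":0,"twist":-6.8},{"grip":1,"x":-0.03,"y":-0.025,"z":0,"twist":0},{"grip":1,"x":-0.03,"y":-0.025,"z":0,"twist":0},{"grip":1,"x":-0.02,"y":-0.035,"z":0,"twist":0},{"grip":1,"x":0,"y":-0.04,"z":0,"twist":0},{"grip":1,"x":0,"y":-0.04,"z":0,"twist":0}]' 60
```

```text
t: 0.77
position: [0.3484, 0.2263, 0.2306]
tcp_rot: [-0.0, 0.034, 0.999, -0.0]
force: [1.3, -1.5, -0.1]
finger_gap: 0.998
finger_force: 0.0
```

```bash
python3 -m jog '[{"grip":1,"x":-0.007,"y":-0.04,"z":0,"twist":0},{"grip":1,"x":-0.007,"y":-0.04,"z":0,"twist":0},{"grip":1,"x":-0.007,"y":-0.04,"z":0,"twist":0},{"grip":1,"x":-0.007,"y":-0.04,"z":0,"twist":0},{"grip":1,"x":-0.007,"y":-0.04,"z":0,"twist":0},{"grip":1,"x":-0.007,"y":-0.04,"z":0,"twist":0},{"grip":1,"x":-0.007,"y":-0.04,"z":0,"twist":0},{"grip":1,"x":-0.007,"y":-0.04,"z":0,"twist":0}]'
python3 -m jog '[{"grip":1,"x":-0.007,"y":-0.04,"z":0,"twist":0},{"grip":1,"x":-0.007,"y":-0.04,"z":0,"twist":0},{"grip":1,"x":-0.007,"y":-0.04,"z":0,"twist":0},{"grip":1,"x":-0.007,"y":-0.04,"z":0,"twist":0},{"grip":1,"x":-0.007,"y":-0.03,"z":0,"twist":0},{"grip":1,"x":0,"y":-0.015,"z":0,"twist":0},{"grip":1,"x":0,"y":0,"z":0,"twist":0},{"grip":1,"x":0,"y":0,"z":0,"twist":0}]'
python3 - <<'E'
from h import *
from scipy.spatial.transform import Rotation as Ro
s=manip.observe();p,d=manip.camera("wrist");cv2.imwrite("pics/w1.png",p);np.save("pics/w1.npy",d)
R=Ro.from_quat(s["tcp_rot"],scalar_first=True)
print(s["position"],R.as_matrix().round(3),s["joints"].round(2))
m=manip.camera_model("wrist");K=m["camera_matrix"];M=m["mount"]
def wcloud(d):
    v,u=np.mgrid[:480,:640];x=(u-K[0,2])/K[0,0];y=(v-K[1,2])/K[1,1];r=np.hypot(x,y)+1e-9
    k=np.tan(np.minimum(r,1.5))/r
    c=np.stack([x*k,y*k,np.ones_like(x)],-1)*d[...,None]
    return (c@M[:3,:3].T+M[:3,3])@R.as_matrix().T+s["position"]
C=wcloud(d);hs=cv2.cvtColor(p,cv2.COLOR_BGR2HSV)
w=(C[...,2]>.012)&(C[...,2]<.09)&(hs[...,1]<60)&(hs[...,2]>90)&(abs(C[...,1]+.325)<.06)&(abs(C[...,0]-.41)<.13)
P=C[w];print(len(P),rect(P))
for x in np.arange(.32,.52,.015):
    q=P[abs(P[:,0]-x)<.0075]
    if len(q)>3:print(round(x,3),np.percentile(q[:,1],[1,99]).round(4),np.percentile(q[:,1],[1,99]).mean().round(4),q[:,2].max().round(3))
mk=(abs(C[...,2]-.003)<.012)&(p.max(-1)<60)&(abs(C[...,1]+.325)<.1)&(abs(C[...,0]-.43)<.16)
print("mat",rect(C[mk]))
E
```

```text
t: 1.43
position: [0.3818, -0.097, 0.2314]
tcp_rot: [0.0, 0.034, 0.999, -0.0]
force: [1.9, 0.7, 0.3]
finger_gap: 1.001
finger_force: 0.0
t: 2.1
position: [0.403, -0.3023, 0.2307]
tcp_rot: [-0.001, 0.035, 0.999, 0.0]
force: [0.0, 1.0, 0.8]
finger_gap: 1.0
finger_force: 0.0
[ 0.4030057  -0.30226749  0.23065315] [[-0.998  0.069 -0.001]
 [ 0.069  0.998  0.001]
 [ 0.001  0.001 -1.   ]] [-0.64  0.2  -0.06  1.31  0.   -0.57]
7214 (array([ 415.6, -323.8]), array([ 62.9, 174.5]), 86.0)
0.335 [-0.334 -0.301] -0.3175 0.038
0.35 [-0.3352 -0.3016] -0.3184 0.044
0.365 [-0.3362 -0.3026] -0.3194 0.048
0.38 [-0.3371 -0.3036] -0.3204 0.054
0.395 [-0.3379 -0.3047] -0.3213 0.059
0.41 [-0.3388 -0.3066] -0.3227 0.065
0.425 [-0.3399 -0.3076] -0.3237 0.069
0.44 [-0.3422 -0.3086] -0.3254 0.077
0.455 [-0.3575 -0.2964] -0.3269 0.081
0.47 [-0.3584 -0.2963] -0.3274 0.073
0.485 [-0.356  -0.2969] -0.3264 0.072
0.5 [-0.3544 -0.3013] -0.3279 0.047
mat (array([ 432.5, -327.7]), array([138.1, 227.5]), 89.6)
```

View pics/w1.png

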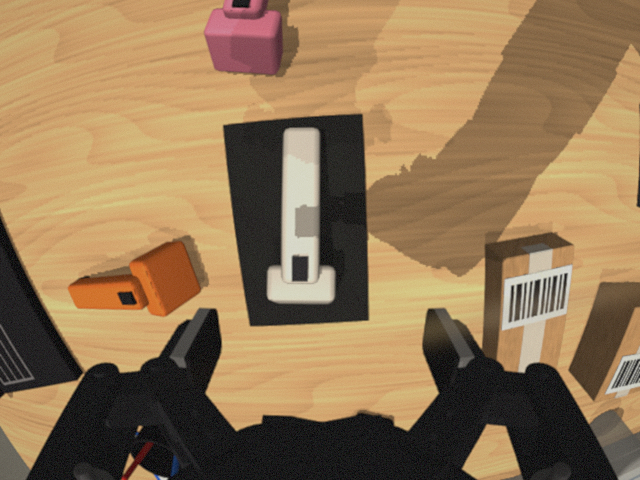

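The wrist view shows the scanner under the tool, from (300,130) to (300,300), already aligned with the fingers. Its measured axis agrees with the tool yaw. Next I descend.

```bash
python3 -m jog '[{"grip":1,"x":-0.005,"y":-0.02,"z":0.03,"twist":0},{"grip":1,"x":0,"y":0,"z":0.03,"twist":0},{"grip":1,"x":0,"y":0,"z":0.03,"twist":0},{"grip":1,"x":0,"y":0,"z":0.03,"twist":0},{"grip":1,"x":0,"y":0,"z":0.02,"twist":0},{"grip":1,"x":0,"y":0,"z":0,"twist":0},{"grip":1,"x":0,"y":0,"z":0,"twist":0}]'
python3 -m jog '[{"grip":1,"x":0,"y":0,"z":0.02,"twist":0},{"grip":1,"x":0,"y":0,"z":0.02,"twist":0},{"grip":1,"x":0,"y":0,"z":0.01,"twist":0},{"grip":1,"x":0,"y":0,"z":0.01,"twist":0},{"grip":1,"x":0,"y":0,"z":0,"twist":0},{"grip":1,"x":0,"y":0,"z":0,"twist":0}]'
```

```text
t: 2.73
position: [0.4068, -0.3207, 0.0913]
tcp_rot: [-0.001, 0.033, 0.999, 0.001]
force: [-0.2, -0.9, 1.7]
finger_gap: 0.998
finger_force: 0.0
t: 3.23
position: [0.4075, -0.3223, 0.032]
tcp_rot: [0.0, 0.033, 0.999, -0.0]
force: [0.3, 0.3, -0.5]
finger_gap: 1.002
finger_force: 0.0
```

```bash
python3 -m jog '[{"grip":0.6,"x":0,"y":0,"z":0.001,"twist":0},{"grip":0.5,"x":0,"y":0,"z":0,"twist":0},{"grip":0.2,"x":0,"y":0,"z":0,"twist":0},{"grip":0.2,"x":0,"y":0,"z":0,"twist":0},{"grip":0.2,"x":0,"y":0,"z":0,"twist":0},{"grip":0.2,"x":0,"y":0,"z":0,"twist":0},{"grip":0,"x":0,"y":0,"z":0,"twist":0},{"grip":0,"x":0,"y":0,"z":0,"twist":0}]' 70
python3 -m jog '[{"grip":0,"x":0,"y":0,"z":0,"twist":0},{"grip":0,"x":0,"y":0,"z":0,"twist":0},{"grip":0,"x":0,"y":0,"z":0,"twist":0},{"grip":0,"x":0,"y":0,"z":0,"twist":0}]'
```

```text
t: 3.9
position: [0.4075, -0.3225, 0.031]
tcp_rot: [0.0, 0.034, 0.999, -0.0]
force: [-1.2, 0.4, 6.0]
finger_gap: 0.385
finger_force: 70.4
t: 4.23
position: [0.4075, -0.3225, 0.031]
tcp_rot: [0.0, 0.034, 0.999, -0.0]
force: [-0.6, 0.5, 6.9]
finger_gap: 0.381
finger_force: 70.4
```

```bash
python3 -m jog '[{"grip":0,"x":0,"y":0,"z":-0.005,"twist":0},{"grip":0,"x":0,"y":0,"z":-0.01,"twist":0},{"grip":0,"x":0,"y":0,"z":-0.02,"twist":0},{"grip":0,"x":0,"y":0,"z":-0.03,"twist":0},{"grip":0,"x":0,"y":0,"z":-0.03,"twist":0},{"grip":0,"x":0,"y":0,"z":-0.03,"twist":0},{"grip":0,"x":0,"y":0,"z":-0.03,"twist":0},{"grip":0,"x":0,"y":0,"z":-0.03,"twist":0}]' 
python3 -m jog '[{"grip":0,"x":0,"y":0,"z":-0.02,"twist":0},{"grip":0,"x":0,"y":0,"z":0,"twist":0},{"grip":0,"x":0,"y":0,"z":0,"twist":0},{"grip":0,"x":0,"y":0,"z":0,"twist":0}]'
python3 - <<'E'
from h import *
s=manip.observe();print(s["position"],s["joints"].round(2));ori=s["position"]-[0,0,.0]
for n in("scene","side"):
    p,d=manip.camera(n);cv2.imwrite(f"pics/{n}1.png",p);np.save(f"pics/{n}1.npy",d)
    C=cloud(n,d);hs=cv2.cvtColor(p,cv2.COLOR_BGR2HSV);q=C-s["position"]
    w=(abs(q[...,0])<.13)&(abs(q[...,1])<.06)&(abs(q[...,2])<.08)&(hs[...,1]<70)&(hs[...,2]>90)
    P=C[w];print(n,len(P),rect(P),P[:,2].min(),P[:,2].max())
    for x in np.arange(.32,.52,.015):
        r=P[abs(P[:,0]-x)<.0075]
        if len(r)>3:print(round(x,3),np.percentile(r[:,1],[2,98]).round(4),r[:,2].min().round(3),r[:,2].max().round(3))
    if n=="side":
        m=manip.camera_model(n);c=m["R"]@s["position"]+m["t"];u=(m["camera_matrix"]@c)[:2]/c[2];u=u.astype(int)
        cv2.imwrite("pics/side1c.png",cv2.resize(p[max(0,u[1]-90):u[1]+90,u[0]-110:u[0]+110],None,fx=3,fy=3))
E
```

```text
t: 4.9
position: [0.4067, -0.3219, 0.2177]
tcp_rot: [0.0, 0.034, 0.999, -0.0]
force: [-0.2, -1.2, -0.9]
finger_gap: 0.386
finger_force: 69.6
t: 5.23
position: [0.4067, -0.3219, 0.2348]
tcp_rot: [-0.0, 0.034, 0.999, 0.0]
force: [0.0, 0.3, -2.0]
finger_gap: 0.386
finger_force: 69.8
[ 0.40670026 -0.3218589   0.23481028] [-0.67  0.23 -0.02  1.33 -0.   -0.6 ]
scene 609 (array([ 420.3, -312.6]), array([ 67.9, 179.5]), 78.6) 0.22035320036604997 0.2821965936447466
0.335 [-0.3218 -0.2976] 0.22 0.241
0.35 [-0.3218 -0.2983] 0.239 0.246
0.365 [-0.3116 -0.2995] 0.243 0.251
0.38 [-0.3056 -0.301 ] 0.231 0.252
0.395 [-0.3308 -0.3241] 0.259 0.263
0.425 [-0.3182 -0.301 ] 0.24 0.271
0.44 [-0.3142 -0.3047] 0.259 0.277
0.455 [-0.3383 -0.302 ] 0.254 0.281
0.47 [-0.3522 -0.293 ] 0.225 0.275
0.485 [-0.3546 -0.2951] 0.23 0.275
0.5 [-0.3545 -0.295 ] 0.221 0.253
side 838 (array([ 409.9, -340.4]), array([ 73.7, 179.6]), 74.6) 0.21257444013961363 0.3075660020162801
0.32 [-0.3304 -0.3049] 0.224 0.238
0.335 [-0.3341 -0.302 ] 0.216 0.246
0.35 [-0.3344 -0.3026] 0.213 0.249
0.365 [-0.3354 -0.3047] 0.225 0.253
0.38 [-0.3361 -0.3068] 0.225 0.258
0.395 [-0.3431 -0.3058] 0.234 0.299
0.41 [-0.3393 -0.3069] 0.258 0.308
0.425 [-0.3436 -0.306 ] 0.262 0.294
0.44 [-0.3396 -0.336 ] 0.263 0.277
0.455 [-0.3576 -0.3513] 0.234 0.263
0.47 [-0.3588 -0.3256] 0.219 0.276
0.485 [-0.3604 -0.3248] 0.222 0.272
0.5 [-0.3583 -0.3568] 0.23 0.239
```

View pics/side1c.png

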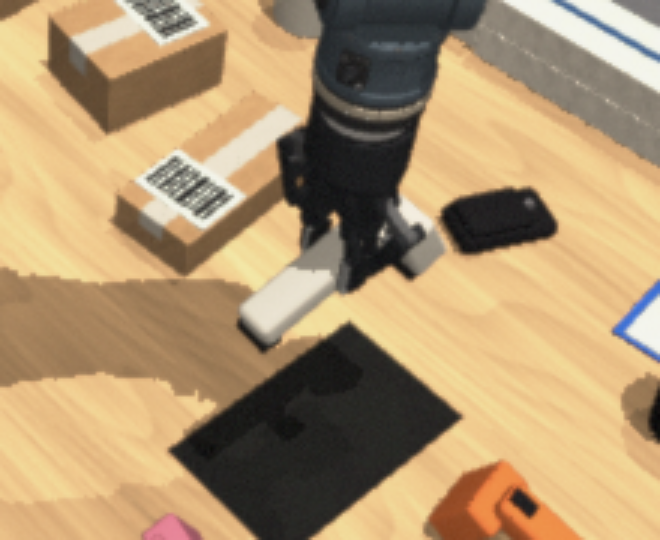

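The scanner is held level; its tail is at (255,325) in the crop and the mat below is empty. Now I carry it to the tall box.

```bash
python3 -m jog '[{"grip":0,"x":0,"y":0.015,"z":-0.002,"twist":-2.75},{"grip":0,"x":0,"y":0.025,"z":-0.002,"twist":-2.75},{"grip":0,"x":-0.003,"y":0.035,"z":0,"twist":0},{"grip":0,"x":-0.003,"y":0.035,"z":0,"twist":0},{"grip":0,"x":-0.003,"y":0.035,"z":0,"twist":0},{"grip":0,"x":-0.003,"y":0.035,"z":0,"twist":0},{"grip":0,"x":-0.003,"y":0.035,"z":0,"twist":0},{"grip":0,"x":-0.003,"y":0.035,"z":0,"twist":0}]'
python3 -m jog '[{"grip":0,"x":-0.004,"y":0.035,"z":0,"twist":0},{"grip":0,"x":-0.004,"y":0.035,"z":0,"twist":0},{"grip":0,"x":-0.004,"y":0.035,"z":0,"twist":0},{"grip":0,"x":-0.004,"y":0.035,"z":0,"twist":0},{"grip":0,"x":-0.004,"y":0.035,"z":0,"twist":0},{"grip":0,"x":-0.004,"y":0.035,"z":0,"twist":0},{"grip":0,"x":-0.004,"y":0.035,"z":0,"twist":0},{"grip":0,"x":-0.004,"y":0.035,"z":0,"twist":0}]'
python3 -m jog '[{"grip":0,"x":-0.004,"y":0.03,"z":0,"twist":0},{"grip":0,"x":-0.004,"y":0.03,"z":0,"twist":0},{"grip":0,"x":-0.002,"y":0.03,"z":0,"twist":0},{"grip":0,"x":0,"y":0.02,"z":0,"twist":0},{"grip":0,"x":0,"y":0.01,"z":0,"twist":0},{"grip":0,"x":0,"y":0,"z":0,"twist":0},{"grip":0,"x":0,"y":0,"z":0,"twist":0},{"grip":0,"x":0,"y":0,"z":0,"twist":0}]'
python3 - <<'E'
from h import *
from scipy.spatial.transform import Rotation as Ro
s=manip.observe();print(s["position"],s["tcp_rot"],s["joints"].round(2))
p,d=manip.camera("wrist");cv2.imwrite("pics/w2.png",p)
p2,d2=manip.camera("scene");cv2.imwrite("pics/scene2.png",p2);p3,d3=manip.camera("side");cv2.imwrite("pics/side2.png",p3)
R=Ro.from_quat(s["tcp_rot"],scalar_first=True).as_matrix()
m=manip.camera_model("wrist");K=m["camera_matrix"];M=m["mount"]
v,u=np.mgrid[:480,:640];x=(u-K[0,2])/K[0,0];y=(v-K[1,2])/K[1,1];r=np.hypot(x,y)+1e-9;k=np.tan(np.minimum(r,1.5))/r
C=(np.stack([x*k,y*k,np.ones_like(x)],-1)*d[...,None]@M[:3,:3].T+M[:3,3])@R.T+s["position"]
hs=cv2.cvtColor(p,cv2.COLOR_BGR2HSV)
for nm,CC,h in(("wrist",C,hs),("scene",cloud("scene",d2),cv2.cvtColor(p2,cv2.COLOR_BGR2HSV)),("side",cloud("side",d3),cv2.cvtColor(p3,cv2.COLOR_BGR2HSV))):
    t=(abs(CC[...,2]-.14)<.01)&(abs(CC[...,0]-.57)<.09)&(abs(CC[...,1]-.35)<.09)
    if t.sum()<20: print(nm,t.sum());continue
    print(nm,t.sum(),"top",rect(CC[t]))
    b=t&(h[...,2]<90);print(" dark",b.sum(),rect(CC[b]) if b.sum()>5 else'')
    w=t&(h[...,1]<40)&(h[...,2]>200);print(" white",w.sum(),rect(CC[w]) if w.sum()>5 else'')
E
```

```text
t: 6.0
position: [0.4195, -0.0696, 0.2387]
tcp_rot: [-0.001, -0.015, 1.0, 0.0]
force: [0.8, 0.4, -2.0]
finger_gap: 0.386
finger_force: 69.8
t: 6.67
position: [0.4433, 0.211, 0.2387]
tcp_rot: [-0.001, -0.015, 1.0, -0.0]
force: [0.4, -0.7, -1.6]
finger_gap: 0.39
finger_force: 69.8
t: 7.33
position: [0.4506, 0.3282, 0.239]
tcp_rot: [-0.0, -0.014, 1.0, -0.0]
force: [0.7, 0.0, -1.7]
finger_gap: 0.385
finger_force: 69.9
[0.4506454  0.32823585 0.23904191] [-3.90886113e-04 -1.44139817e-02  9.99895918e-01 -4.87379617e-04] [ 0.63  0.29  0.08  1.36 -0.    0.6 ]
wrist 677 top (array([566.6, 359. ]), array([ 61.7, 138.6]), 33.6)
 dark 79 (array([562. , 362.8]), array([ 58.3, 125.1]), 33.6)
 white 10 (array([587.9, 373.8]), array([10.6,  1. ]), 5.9)
scene 2198 top (array([571.6, 349.8]), array([128.9, 120.2]), 1.5)
 dark 381 (array([572. , 350.8]), array([125.6, 118.3]), 1.5)
 white 393 (array([584.2, 349.3]), array([91. , 89.5]), 1.8)
side 852 top (array([569.9, 348.8]), array([125. , 126.2]), 2.2)
 dark 41 (array([547.7, 350.5]), array([76.9, 64.6]), 0.4)
 white 87 (array([567.1, 346.1]), array([97.4, 87. ]), 67.9)
```

View pics/scene2.png

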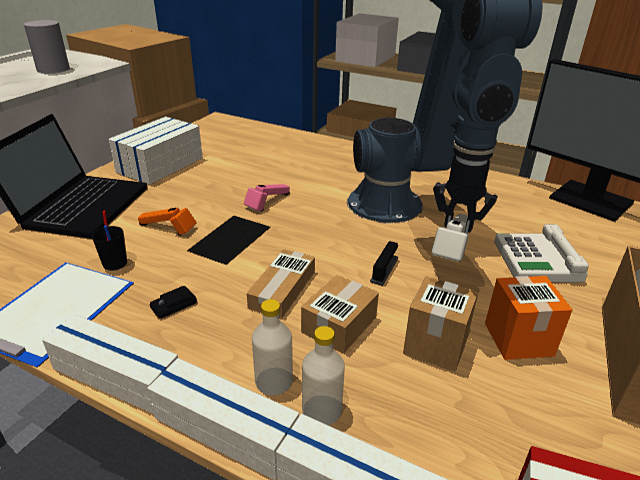

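The scanner head at (450,240) faces the tall box, whose label is unobstructed at (446,298). It needs 18 mm more in y, then a hold.

```bash
python3 -m jog '[{"grip":0,"x":0,"y":0.009,"z":0,"twist":0},{"grip":0,"x":0,"y":0.009,"z":0,"twist":0},{"grip":0,"x":0,"y":0,"z":0,"twist":0},{"grip":0,"x":0,"y":0,"z":0,"twist":0},{"grip":0,"x":0,"y":0,"z":0,"twist":0},{"grip":0,"x":0,"y":0,"z":0,"twist":0},{"grip":0,"x":0,"y":0,"z":0,"twist":0},{"grip":0,"x":0,"y":0,"z":0,"twist":0}]'
python3 - <<'E'
from h import *
from scipy.spatial.transform import Rotation as Ro
s=manip.observe();R=Ro.from_quat(s["tcp_rot"],scalar_first=True).as_matrix()
p,d=manip.camera("scene");p3,d3=manip.camera("side");np.save("pics/x.npy",d);cv2.imwrite("pics/side3.png",p3)
f=-R[:,0]; up=-R[:,2]
g=s["position"]+up*.018; w=g+.075*f-.0365*up; b=.5*f-.866*up
print(s["position"],"hit",w+b*(.14-w[2])/b[2],"dist",(.14-w[2])/b[2])
for n,dd,pp in(("scene",d,p),("side",d3,p3)):
    C=cloud(n,dd);hs=cv2.cvtColor(pp,cv2.COLOR_BGR2HSV);q=(C-g)@np.c_[f,np.cross(up,f),up]
    m=(abs(q[...,0])<.12)&(abs(q[...,1])<.045)&(q[...,2]>-.06)&(q[...,2]<.05)&(hs[...,1]<60)&(hs[...,2]>100)
    Q=q[m];h=Q[Q[:,0]>.05];print(n,len(Q),"x",Q[:,0].min(),Q[:,0].max(),"head y",h[:,1].min(),h[:,1].max(),"z",h[:,2].min(),h[:,2].max())
u=(330,150)
cv2.imwrite("pics/side3c.png",cv2.resize(p3[60:240,200:420],None,fx=3,fy=3))
E
```

```text
t: 8.15
position: [0.4506, 0.3471, 0.2393]
tcp_rot: [-0.0, -0.014, 1.0, -0.0]
force: [0.5, -0.5, -1.6]
finger_gap: 0.381
finger_force: 69.9
[0.45055264 0.34708374 0.23929238] hit [0.57213747 0.35054662 0.14      ] dist 0.0932831857879141
scene 1012 x -0.04428685690999194 0.10106137226292847 head y -0.031660463707975525 0.03131688636966453 z -0.03202363063214928 0.028725958168634894
side 558 x -0.08423863871755391 0.09092613212219261 head y -0.03640590506343755 0.013981756959839218 z -0.03818437935574074 0.023694240191582745
```

View pics/side3c.png

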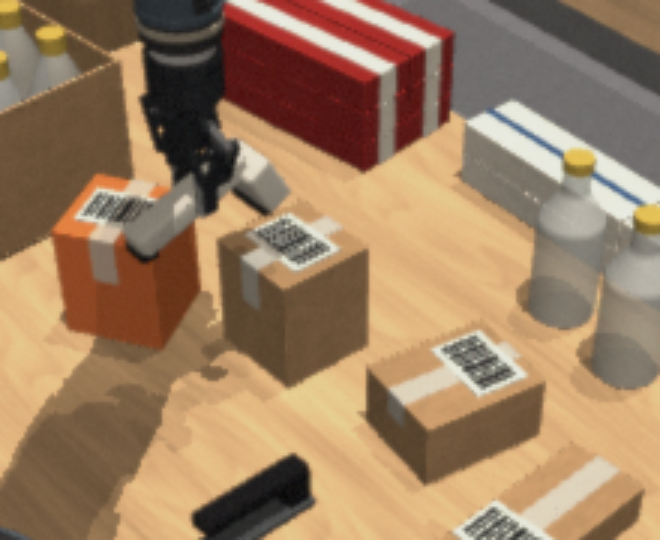

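```bash
for i in 1 2 3; do python3 -m jog '[{"grip":0,"x":0,"y":0,"z":0,"twist":0},{"grip":0,"x":0,"y":0,"z":0,"twist":0},{"grip":0,"x":0,"y":0,"z":0,"twist":0},{"grip":0,"x":0,"y":0,"z":0,"twist":0},{"grip":0,"x":0,"y":0,"z":0,"twist":0},{"grip":0,"x":0,"y":0,"z":0,"twist":0},{"grip":0,"x":0,"y":0,"z":0,"twist":0},{"grip":0,"x":0,"y":0,"z":0,"twist":0}]'; done
```

```text
t: 8.92
position: [0.4506, 0.3472, 0.2393]
tcp_rot: [-0.0, -0.014, 1.0, -0.0]
force: [0.1, -0.4, -1.7]
finger_gap: 0.384
finger_force: 69.9
t: 9.58
position: [0.4506, 0.3472, 0.2393]
tcp_rot: [-0.0, -0.014, 1.0, -0.0]
force: [0.9, -0.9, -2.0]
finger_gap: 0.385
finger_force: 69.9
t: 10.25
position: [0.4506, 0.3472, 0.2393]
tcp_rot: [-0.0, -0.014, 1.0, -0.0]
force: [-0.4, 0.0, -1.1]
finger_gap: 0.389
finger_force: 69.9
```

The crop shows the head at (265,180) aimed at the tall box's label at (293,240); the computed beam hit is within about 3 mm of the label centre. It held still for over 2.5 s. Now I return it.

```bash
python3 -m jog '[{"grip":0,"x":0.002,"y":-0.015,"z":0,"twist":0},{"grip":0,"x":0.004,"y":-0.025,"z":0,"twist":0},{"grip":0,"x":0.004,"y":-0.035,"z":0,"twist":0},{"grip":0,"x":0.004,"y":-0.035,"z":0,"twist":0},{"grip":0,"x":0.004,"y":-0.035,"z":0,"twist":0},{"grip":0,"x":0.004,"y":-0.035,"z":0,"twist":0},{"grip":0,"x":0.004,"y":-0.035,"z":0,"twist":0},{"grip":0,"x":0.004,"y":-0.035,"z":0,"twist":0}]'
python3 -m jog '[{"grip":0,"x":0.003,"y":-0.035,"z":0,"twist":0},{"grip":0,"x":0.003,"y":-0.035,"z":0,"twist":0},{"grip":0,"x":0.003,"y":-0.035,"z":0,"twist":0},{"grip":0,"x":0.003,"y":-0.035,"z":0,"twist":0},{"grip":0,"x":0.003,"y":-0.035,"z":0,"twist":0},{"grip":0,"x":0.003,"y":-0.035,"z":0,"twist":0},{"grip":0,"x":0.003,"y":-0.035,"z":0,"twist":0},{"grip":0,"x":0.003,"y":-0.035,"z":0,"twist":0}]'
python3 -m jog '[{"grip":0,"x":0.003,"y":-0.035,"z":0,"twist":2.75},{"grip":0,"x":0.001,"y":-0.035,"z":0,"twist":2.75},{"grip":0,"x":0,"y":-0.03,"z":0,"twist":0},{"grip":0,"x":0,"y":-0.02,"z":0,"twist":0},{"grip":0,"x":0,"y":-0.01,"z":0,"twist":0},{"grip":0,"x":0,"y":0,"z":0,"twist":0},{"grip":0,"x":0,"y":0,"z":0,"twist":0},{"grip":0,"x":0,"y":0,"z":0,"twist":0}]'
```

```text
t: 10.92
position: [0.4273, 0.095, 0.2395]
tcp_rot: [0.0, -0.015, 1.0, -0.0]
force: [1.5, 1.3, -2.4]
finger_gap: 0.388
finger_force: 69.9
t: 11.58
position: [0.4114, -0.1859, 0.2396]
tcp_rot: [0.0, -0.014, 1.0, -0.0]
force: [0.8, -0.0, -2.0]
finger_gap: 0.389
finger_force: 69.9
t: 12.25
position: [0.4041, -0.3129, 0.2394]
tcp_rot: [-0.0, 0.033, 0.999, 0.0]
force: [-0.3, -0.0, -1.5]
finger_gap: 0.385
finger_force: 69.9
```

```bash
python3 -m jog '[{"grip":0,"x":-0.005,"y":-0.01,"z":0.02,"twist":0},{"grip":0,"x":0,"y":0,"z":0.03,"twist":0},{"grip":0,"x":0,"y":0,"z":0.03,"twist":0},{"grip":0,"x":0,"y":0,"z":0.03,"twist":0},{"grip":0,"x":0,"y":0,"z":0.03,"twist":0},{"grip":0,"x":0,"y":0,"z":0.025,"twist":0},{"grip":0,"x":0,"y":0,"z":0.015,"twist":0},{"grip":0,"x":0,"y":0,"z":0.008,"twist":0}]'
python3 -m jog '[{"grip":0,"x":0,"y":0,"z":0.004,"twist":0},{"grip":0,"x":0,"y":0,"z":0.003,"twist":0},{"grip":0,"x":0,"y":0,"z":0.003,"twist":0},{"grip":0,"x":0,"y":0,"z":0,"twist":0},{"grip":0,"x":0,"y":0,"z":0,"twist":0},{"grip":0,"x":0,"y":0,"z":0,"twist":0}]'
```

```text
t: 12.92
position: [0.4077, -0.3222, 0.0496]
tcp_rot: [-0.001, 0.033, 0.999, 0.001]
force: [-0.9, 0.3, -1.6]
finger_gap: 0.385
finger_force: 70.0
t: 13.42
position: [0.4088, -0.3246, 0.042]
tcp_rot: [0.0, 0.034, 0.999, -0.0]
force: [-0.4, 0.1, -1.9]
finger_gap: 0.385
finger_force: 70.0
```

```bash
python3 -m jog '[{"grip":0,"x":0,"y":0,"z":0.003,"twist":0},{"grip":0,"x":0,"y":0,"z":0.003,"twist":0},{"grip":0,"x":0,"y":0,"z":0.002,"twist":0},{"grip":0,"x":0,"y":0,"z":0.001,"twist":0},{"grip":0,"x":0,"y":0,"z":0,"twist":0},{"grip":0,"x":0,"y":0,"z":0,"twist":0},{"grip":0,"x":0,"y":0,"z":0,"twist":0}]'
python3 -m jog '[{"grip":0,"x":0,"y":0,"z":0.001,"twist":0},{"grip":0,"x":0,"y":0,"z":0,"twist":0},{"grip":0,"x":0,"y":0,"z":0,"twist":0}]'
```

```text
t: 14.0
position: [0.4084, -0.3244, 0.0323]
tcp_rot: [-0.0, 0.034, 0.999, -0.0]
force: [1.0, -0.3, -1.2]
finger_gap: 0.386
finger_force: 70.0
t: 14.25
position: [0.4084, -0.3243, 0.0313]
tcp_rot: [-0.0, 0.034, 0.999, -0.0]
force: [0.1, -0.6, -0.9]
finger_gap: 0.384
finger_force: 70.0
```

```bash
python3 -m jog '[{"grip":0,"x":0,"y":0,"z":0.0007,"twist":0},{"grip":0,"x":0,"y":0,"z":0,"twist":0},{"grip":0,"x":0,"y":0,"z":0,"twist":0}]'; python3 -m jog '[{"grip":0,"x":0,"y":0,"z":0.0005,"twist":0},{"grip":0,"x":0,"y":0,"z":0,"twist":0},{"grip":0,"x":0,"y":0,"z":0,"twist":0}]'
```

```text
t: 14.5
position: [0.4085, -0.3244, 0.031]
tcp_rot: [0.0, 0.034, 0.999, -0.0]
force: [-1.2, 1.3, 5.2]
finger_gap: 0.388
finger_force: 70.5
t: 14.75
position: [0.4085, -0.3244, 0.031]
tcp_rot: [0.0, 0.034, 0.999, -0.0]
force: [-2.1, 1.8, 11.3]
finger_gap: 0.385
finger_force: 71.7
```

Contact with the mat is felt; now I release gently and lift clear.

```bash
python3 -m jog '[{"grip":0,"x":0,"y":0,"z":-0.0005,"twist":0},{"grip":0,"x":0,"y":0,"z":0,"twist":0},{"grip":0,"x":0,"y":0,"z":0,"twist":0}]' 25
python3 -m jog '[{"grip":0.45,"x":0,"y":0,"z":0,"twist":0},{"grip":0.55,"x":0,"y":0,"z":0,"twist":0},{"grip":0.7,"x":0,"y":0,"z":0,"twist":0},{"grip":0.85,"x":0,"y":0,"z":0,"twist":0},{"grip":1,"x":0,"y":0,"z":0,"twist":0},{"grip":1,"x":0,"y":0,"z":0,"twist":0},{"grip":1,"x":0,"y":0,"z":0,"twist":0},{"grip":1,"x":0,"y":0,"z":0,"twist":0}]'
python3 -m jog '[{"grip":1,"x":0,"y":0,"z":-0.01,"twist":0},{"grip":1,"x":0,"y":0,"z":-0.02,"twist":0},{"grip":1,"x":0,"y":0,"z":-0.03,"twist":0},{"grip":1,"x":0,"y":0,"z":-0.035,"twist":0},{"grip":1,"x":0,"y":0,"z":-0.035,"twist":0},{"grip":1,"x":0,"y":0,"z":-0.035,"twist":0},{"grip":1,"x":0,"y":0,"z":-0.035,"twist":0},{"grip":1,"x":0,"y":0,"z":0,"twist":0}]'
python3 -m jog '[{"grip":1,"x":0,"y":0,"z":0,"twist":0},{"grip":1,"x":0,"y":0,"z":0,"twist":0},{"grip":1,"x":0,"y":0,"z":0,"twist":0}]'
python3 - <<'E'
from h import *
p,d=manip.camera("side");cv2.imwrite("pics/side4.png",p)
C=cloud("side",d);hs=cv2.cvtColor(p,cv2.COLOR_BGR2HSV)
w=(abs(C[...,0]-.41)<.13)&(abs(C[...,1]+.325)<.06)&(C[...,2]>.012)&(C[...,2]<.1)&(hs[...,1]<60)&(hs[...,2]>90)
P=C[w];print(len(P),rect(P))
for x in np.arange(.335,.5,.03):
    q=P[abs(P[:,0]-x)<.0075]
    if len(q)>3:print(round(x,3),np.percentile(q[:,1],[2,98]).round(3),q[:,2].max().round(3))
E
```

```text
t: 15.0
position: [0.4085, -0.3244, 0.031]
tcp_rot: [0.0, 0.034, 0.999, -0.0]
force: [-2.0, 1.6, 6.6]
finger_gap: 0.385
finger_force: 71.0
t: 15.67
position: [0.4084, -0.3243, 0.0306]
tcp_rot: [-0.0, 0.034, 0.999, -0.0]
force: [0.2, 0.2, 0.5]
finger_gap: 0.999
finger_force: 0.0
t: 16.33
position: [0.4103, -0.3258, 0.2382]
tcp_rot: [0.004, 0.034, 0.999, -0.003]
force: [0.2, -0.6, -0.6]
finger_gap: 0.999
finger_force: 0.0
t: 16.58
position: [0.4079, -0.3239, 0.2298]
tcp_rot: [-0.001, 0.034, 0.999, 0.0]
force: [-0.2, 1.1, 0.5]
finger_gap: 0.997
finger_force: 0.0
1057 (array([ 412.6, -327.3]), array([ 64.5, 176.1]), 87.0)
0.335 [-0.336 -0.304] 0.041
0.365 [-0.339 -0.306] 0.05
0.395 [-0.34  -0.309] 0.06
0.425 [-0.343 -0.311] 0.071
0.455 [-0.359 -0.3  ] 0.078
0.485 [-0.362 -0.302] 0.071
```

View pics/side4.png

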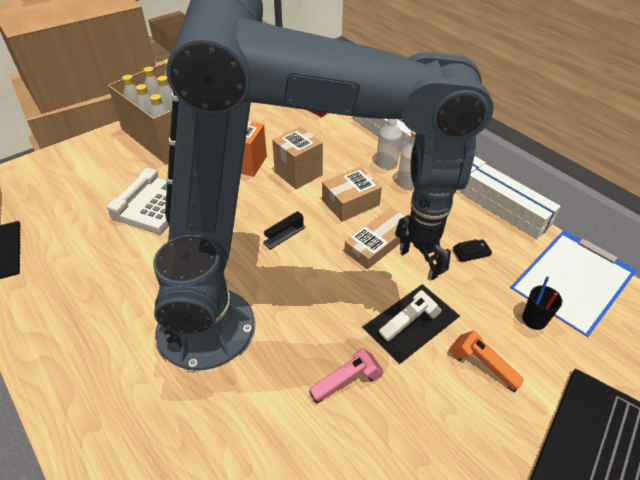

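The scanner rests on its mat at (410,315) with its original heights. The boxes have not moved, and the gripper is clear.

```bash
python3 -c "
from cell import manip
print(manip.job_done())"
```

```text
the job is handed in; nothing more can be done
None
```

I aimed the scanner at the tall box's label from about 93 mm, with the beam within about 3 mm of the label's centre by my measurements, and held it still for over 2 s; I then lowered it back onto its mat, released it, and handed the job in at about 17 s with the boxes unmoved (the hand-in gave no verdict).

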